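Load the roller feed lane with coffee tins

TASK

Get the feed lane ready: first press the pedal at its lower end fully down until it stays down by itself, so that the stop stands up. Then set every rectangular coffee tin lid up and lengthwise on the sloping rollers, so that they run forward and stand in one row against the stop; only when all of them stand there, push the feed slider along until its grip is level with the marker clip. Leave the other things on the bench where they are.

Things in the scene. Friction and masses are not known exactly. Their poses are not given: they have to be found in the camera images.
- deck: Sloping bed of the fixed aluminium roller lane, 490 mm long, standing crosswise on the bench. Origin mid-width on the plane of the roller tops, 78 mm above the bench. Axes: x across (away from the robot), y along the lane DOWN the slope (0.105 rad; roughly world +y, to the robot's left), z square to the roller plane. 15 free rollers, 22 mm thick, every 30 mm from y = -0.233 to 0.187.
- load_spot (a point): Middle of the loading place near the upper end, on the plane of the roller tops (bed y = -0.200): a tin over it is fully on the rollers and clear of five tins queued at the stop. Tins roll down by themselves at about 0.2 m/s. Side rails stand 12 mm above the roller tops, 64 mm apart inside, 8 mm thick: a tin lies lengthwise (its y along the bed's y) with 7 mm to spare each side.
- gate_face (a point): Point on the roller plane, mid-lane, where the front of the first tin comes to rest against the raised stop (bed y = 0.2175). The stop is a steel blade 58 mm wide that stands 22 mm above the rollers when raised; lowered it is below them and tins run past it over the lower end.
- gate (a joint): Angle of the stop's pedal, rad: 0 = pedal up, stop down; 0.42 = pedal fully down, stop raised. Sprung up: it takes up to about 10 N on the pad, most in mid-travel, and it springs back if let go early; past about 0.37 a pawl snaps in and holds it down by itself; 2 or 3 N upward on the pad would release it.
- pedal_pad (a point): Centre of the upper face of the pedal's black rubber pad (42 mm across, 46 mm along the lane, 10 mm thick), beside the lane's lower end on the robot's side. Its arm turns about a shaft across the lane, 100 mm from this point towards the upper end; in all the pad goes 40 mm down (square to the bed) and 13 mm outward along bed +y. Up, its outer end leans 0.315 rad upward; latched, it follows the slope.
- feed (a joint): Travel of the feed slider's grip along its track, 0 to 0.12 m, growing to the robot's left (along the track's +y). It starts near 0, stays where it is left and moves with about 1.5 N.
- feed_top (a point): Centre of the top of the slider's grip, a grey block 28 mm across the track, 20 mm along it and 40 mm tall, 84 mm above the bench at its top. It runs on a 40 mm wide, 14 mm high aluminium track on a black control box (80 x 240 x 30 mm) on the robot's left. Axes: y along the track.
- marker_tip (a point): Middle of the small steel marker clip (about 18 x 8 x 16 mm) on the control box beside the track, on the side away from the robot, 38 mm above the bench. Its y axis is along the track: the slider is set when the grip's middle is level with the clip's middle along this y.
- tin1_c (a point): Rectangular coffee tin, 50 mm wide (x) x 68 mm long (y) x 60 mm tall (z), plain metal with dark lid and a paper band, about 0.17 to 0.35 kg; the point is its centre, 30 mm above its underside. It starts upright on the bench between robot and lane, or is absent. All tins are alike.
- tin2_c (a point): Rectangular coffee tin, 50 mm wide (x) x 68 mm long (y) x 60 mm tall (z), plain metal with dark lid and a paper band, about 0.17 to 0.35 kg; the point is its centre, 30 mm above its underside. It starts upright on the bench between robot and lane, or is absent. All tins are alike.
- tin3_c (a point): Rectangular coffee tin, 50 mm wide (x) x 68 mm long (y) x 60 mm tall (z), plain metal with dark lid and a paper band, about 0.17 to 0.35 kg; the point is its centre, 30 mm above its underside. It starts upright on the bench between robot and lane, or is absent. All tins are alike.
- tin4_c (a point): Rectangular coffee tin, 50 mm wide (x) x 68 mm long (y) x 60 mm tall (z), plain metal with dark lid and a paper band, about 0.17 to 0.35 kg; the point is its centre, 30 mm above its underside. It starts upright on the bench between robot and lane, or is absent. All tins are alike.
- tin5_c (a point): Rectangular coffee tin, 50 mm wide (x) x 68 mm long (y) x 60 mm tall (z), plain metal with dark lid and a paper band, about 0.17 to 0.35 kg; the point is its centre, 30 mm above its underside. It starts upright on the bench between robot and lane, or is absent. All tins are alike.
- tin6_c (a point): Rectangular coffee tin, 50 mm wide (x) x 68 mm long (y) x 60 mm tall (z), plain metal with dark lid and a paper band, about 0.17 to 0.35 kg; the point is its centre, 30 mm above its underside. It starts upright on the bench between robot and lane, or is absent. All tins are alike.
- cup_bowl: White cupping bowl, 90 mm across, 50 mm high; origin at the middle of its underside as it stands. To be left alone.
- bean_jar: Jar with black cap, 84 mm across, 110 mm high; origin at the middle of its underside as it stands. To be left alone.
- mug: White mug, 76 mm across, 85 mm high; origin at the middle of its underside as it stands. To be left alone.
- round_tin: Round tin, 72 mm across, 75 mm high, not one of the tins to load; origin at the middle of its underside as it stands. To be left alone.
- brush: Wooden brush, 155 mm long, 22 mm high, lying between the tins and the lane, its long way (x) across in front of the lane; origin at the middle of its underside as it stands. To be left alone.
- scoop: Sampling spoon, 170 mm long, lying along its x; origin at the middle of its underside as it stands. To be left alone.

How it is judged:
On the way, in this order (a step that is already met when the one before it is completed fails the run):
1. the pedal is down and held by its pawl with nothing pressing it (value of joint gate above 0.38 rad and contact force between gate and the arm below 0.2 N and contact force between gate and the fingers below 0.2 N), for 0.3 s.
2. all the coffee tins stand in a row against the stop (value of joint gate above 0.38 rad and y of any of tin1_c, tin2_c, tin3_c, tin4_c, tin5_c, tin6_c in the frame of deck above 0.1765 m and x of tin1_c in the frame of deck between -0.014 and 0.014 m and z of tin1_c in the frame of deck between 0.024 and 0.036 m and y of tin1_c in the frame of deck between -0.19 and 0.195 m and angle between the y axis of each of tin1_c, tin2_c, tin3_c, tin4_c, tin5_c, tin6_c and the y axis of deck, either way round below 0.2 rad and angle between each of tin1_c, tin2_c, tin3_c, tin4_c, tin5_c, tin6_c's own z axis and vertical below 0.2 rad and linear speed of each of tin1, tin2, tin3, tin4, tin5, tin6 below 0.03 m/s and (y of tin1_c in the frame of deck above 0.1765 m or distance between tin1_c and tin2_c below 0.076 m or distance between tin1_c and tin3_c below 0.076 m or distance between tin1_c and tin4_c below 0.076 m or distance between tin1_c and tin5_c below 0.076 m or distance between tin1_c and tin6_c below 0.076 m) and x of tin2_c in the frame of deck between -0.014 and 0.014 m and z of tin2_c in the frame of deck between 0.024 and 0.036 m and y of tin2_c in the frame of deck between -0.19 and 0.195 m and (y of tin2_c in the frame of deck above 0.1765 m or distance between tin2_c and tin1_c below 0.076 m or distance between tin2_c and tin3_c below 0.076 m or distance between tin2_c and tin4_c below 0.076 m or distance between tin2_c and tin5_c below 0.076 m or distance between tin2_c and tin6_c below 0.076 m) and x of tin3_c in the frame of deck between -0.014 and 0.014 m and z of tin3_c in the frame of deck between 0.024 and 0.036 m and y of tin3_c in the frame of deck between -0.19 and 0.195 m and (y of tin3_c in the frame of deck above 0.1765 m or distance between tin3_c and tin1_c below 0.076 m or distance between tin3_c and tin2_c below 0.076 m or distance between tin3_c and tin4_c below 0.076 m or distance between tin3_c and tin5_c below 0.076 m or distance between tin3_c and tin6_c below 0.076 m) and x of tin4_c in the frame of deck between -0.014 and 0.014 m and z of tin4_c in the frame of deck between 0.024 and 0.036 m and y of tin4_c in the frame of deck between -0.19 and 0.195 m and (y of tin4_c in the frame of deck above 0.1765 m or distance between tin4_c and tin1_c below 0.076 m or distance between tin4_c and tin2_c below 0.076 m or distance between tin4_c and tin3_c below 0.076 m or distance between tin4_c and tin5_c below 0.076 m or distance between tin4_c and tin6_c below 0.076 m) and x of tin5_c in the frame of deck between -0.014 and 0.014 m and z of tin5_c in the frame of deck between 0.024 and 0.036 m and y of tin5_c in the frame of deck between -0.19 and 0.195 m and (y of tin5_c in the frame of deck above 0.1765 m or distance between tin5_c and tin1_c below 0.076 m or distance between tin5_c and tin2_c below 0.076 m or distance between tin5_c and tin3_c below 0.076 m or distance between tin5_c and tin4_c below 0.076 m or distance between tin5_c and tin6_c below 0.076 m) and x of tin6_c in the frame of deck between -0.014 and 0.014 m and z of tin6_c in the frame of deck between 0.024 and 0.036 m and y of tin6_c in the frame of deck between -0.19 and 0.195 m and (y of tin6_c in the frame of deck above 0.1765 m or distance between tin6_c and tin1_c below 0.076 m or distance between tin6_c and tin2_c below 0.076 m or distance between tin6_c and tin3_c below 0.076 m or distance between tin6_c and tin4_c below 0.076 m or distance between tin6_c and tin5_c below 0.076 m)), for 0.3 s.
3. the feed slider is level with the marker clip (y of feed_top in the frame of marker_tip between -0.006 and 0.006 m), for 0.3 s.
At the end, for the whole second after the job is handed in: Pedal held down (over 0.38 of 0.42 rad); every tin present at rest on the rollers between the rails, lid up and lengthwise (0.2 rad), the first within 7 mm of the stop, the others within 8 mm of a neighbour; slider grip within 6 mm of the clip along the track; bystanders in place (all of step 2 and all of step 3); the robot touches nothing.
It fails at once if one of the other things on the bench is moved more than 6 cm or knocked over (distance of any of cup_bowl, bean_jar, mug, round_tin, brush, scoop from where it was at the start of the episode above 0.06 m or angle between any of cup_bowl, bean_jar, mug, round_tin's own z axis and vertical above 0.7 rad).
Of tin1, tin2, tin3, tin4, tin5, tin6 only 4 to 6 are there at a start; the rules pass over those that are not, and their reading is None.
At some moment in a run one of tin1, tin2, tin3, tin4, tin5, tin6 may be knocked a few centimetres aside while the robot is not near it.
Once in a run the grip may slacken for a moment while it holds something.
It also fails if it takes over 210 s, if anything falls off the work surface, if the arm or the gripper's body presses on something with over 40 N, if the wrist force passes 120 N, or if a joint passes its speed limit or range.

ROBOT

A 7-joint arm with a two-finger parallel gripper is mounted at the origin on the work surface. World frame = base frame: x ahead of the robot, y to its left, z up, the work surface at z = 0. Lengths are in m, angles in rad, forces in N, time in s.
With the tool pointing down it reaches from about 0.425 to 0.95 m from the base axis. Payload 4.7 kg.
Tool frame: the origin (TCP) lies midway between the tips of the shut fingers; the grasp point (between the pads) lies 19 mm behind it; z points along the fingers, y is the line along which they close (so a half turn about z gives the same grasp; the last joint's range is limited). The gripper opens to 85 mm and grips with 20 to 120 N. Pads are 22 mm wide; open, the fingers measure 114 mm over their backs; the gripper's body (76 mm by 85 mm) begins 54 mm behind the grasp point. The pads swing forward as they close: fully open they stand 13 mm farther back than shut.
Start: joints at [-1.231, 0.469, -0.049, 1.532, 0.024, 1.141, -0.082], TCP at [0.243, 0.63, 0.231] pointing down, gripper open.
Joint ranges: [-2.59, 2.59], [-0.33, 1.99], [-1.39, 1.29], [0.1, 2.45], [-1.04, 4.18], [0.21, 1.99], [-2.66, 2.66]. Speed limits (rad/s): [2.57, 2.57, 3.14, 3.14, 3.14, 3.14, 3.14].

INTERFACE

Orientations are given as a unit quaternion [w, x, y, z].
In Python, from bench import * gives the robot as it stands. The module is installed in compiled form; this text tells all that it offers.
- The arm moves only by the shell command python3 -m inch 'ROWS' [FORCE]. ROWS is JSON, a list that holds one entry, the list of rows, each a list of 7 numbers: the shift along the tool's x, y, z in mm, then the turn, a rotation vector about the tool's x, y, z in degrees, then the closure, from 0 (fully open) to 1 (shut). In form: [[[dx, dy, dz, ax, ay, az, grip], ...]]. A call has exactly 5 rows; each row shifts and turns the commanded pose from where the row before left it, along the tool's axes as they then stand; what a row does not reach is not made up. A row lasts 1/8 s, in which the tool goes at most 62.5 mm and 10.7 degrees, less where a joint would pass 70% of its speed; a pose out of reach is approached as far as the arm can. A call is refused whole if a number of a shift passes 62.5 or a number of a turn 10.7, either way. A call with a gripper value outside its range is refused whole. The fingers move at their own pace and stop on an object; FORCE is the grip in N (left out, the last holds). Time passes only in rows, so rows that do not move let the fingers close, or fill a call up. It gives the time, the measured TCP pose, the force, the opening and the grip force at its end, in the units of the state.
- get_state(): the state, without advancing time (a new reading comes with each control period).
- snapshot(name): name is "scene" or "top"; returns a dict with "frame" (400x640x3 uint8, red, green, blue), "z_map" (400x640 float32, m along the optical axis (not along the pixel's ray), 0 where there is no reading), "fovy" (degrees; the focal length in pixels is half the picture's height over the tangent of half this angle, whatever the lens; pixels are square), "cx", "cy" (the principal point, pixels), "origin" and "orientation" of the camera in the world. Camera axes: x right, y down, z forward; pixel columns grow to the right and rows downward; lengths in m; the calibration is good to about 2 mm. A picture is of the moment at which its call begins.
- job_done(): hands the job in; it is judged then, once.
The state is a dict: "clock": time; "joint_positions": joint angles; "joint_vel": joint speeds; "joint_efforts": joint torques, N m; "eef_pos": TCP position; "tcp_rot": TCP orientation; "wrist_force": force on the tool from outside, world axes, zero at the start; "ft_torque": the same for the moment, N m; "width": opening from 0.0 (shut) to 1.0 (fully open); "gripper_force": force on a finger pad.
Only numpy, scipy, OpenCV 4.12 (cv2) and the standard library are available. Lean on these libraries where they do the work, as an engineer would, in place of code of your own. Each camera call takes 0.05 s, during which the arm holds its last target. There are 200 camera calls.

## Working session

There is one attempt and no reset: what is moved stays moved. The work goes in short steps, Python scripts to look and compute and a shell command to move; the robot and the scene stay as the last step left them, time stands still between calls to the robot, and variables do not carry over. Pictures are saved under pics/ and viewed, at most 14 in all, crops included, and the job is handed in when it is done.

```bash
mkdir -p pics; cat > h.py <<'E'
from bench import *
import numpy as np, cv2
from scipy.spatial.transform import Rotation as R
def q2R(q): return R.from_quat([q[1],q[2],q[3],q[0]])
def shot(n,save=None):
    s=snapshot(n)
    if save: cv2.imwrite('pics/'+save,cv2.cvtColor(s['frame'],cv2.COLOR_RGB2BGR))
    return s
def cloud(s):
    f=200/np.tan(np.radians(s['fovy'])/2)
    v,u=np.mgrid[0:400,0:640]
    z=s['z_map']
    P=np.stack([(u-s['cx'])/f*z,(v-s['cy'])/f*z,z],-1)
    W=P@q2R(s['orientation']).as_matrix().T+np.array(s['origin'])
    W[z==0]=np.nan
    return W
E
python3 - <<'E'
from h import *
st=get_state(); print({k:np.round(v,3).tolist() for k,v in st.items()})
for n in ('top','scene'):
    s=shot(n,n+'0.png'); print(n,s['fovy'],s['cx'],s['cy'],np.round(s['origin'],3),np.round(q2R(s['orientation']).as_matrix(),3).tolist(),(s['z_map']==0).mean())
    np.savez(n+'0.npz',W=cloud(s),f=s['frame'])
E
```

```text
{'clock': 0.0, 'joint_positions': [-1.231, 0.469, -0.049, 1.534, 0.024, 1.141, -0.082], 'joint_vel': [-0.001, -0.001, -0.001, -0.001, 0.001, -0.0, 0.001], 'joint_efforts': [-0.0, -51.031, -0.047, -23.772, 0.011, 0.007, 0.0], 'eef_pos': [0.243, 0.629, 0.23], 'tcp_rot': [-0.0, 0.183, 0.983, -0.001], 'wrist_force': [-0.05, 0.287, -0.633], 'ft_torque': [0.022, -0.044, -0.017], 'gripper_force': 0.0, 'width': 1.002}
top 51.29341014158149 320.5837786726136 193.76313873049386 [0.395 0.006 1.258] [[-0.023, -0.993, 0.119], [-1.0, 0.022, -0.01], [0.007, -0.119, -0.993]] 0.00405859375
scene 47.53967625401346 317.25938354297864 199.6788692040203 [1.046 0.729 1.009] [[-0.826, 0.401, -0.396], [0.564, 0.604, -0.563], [0.013, -0.689, -0.725]] 0.003890625
```

View pics/top0.png

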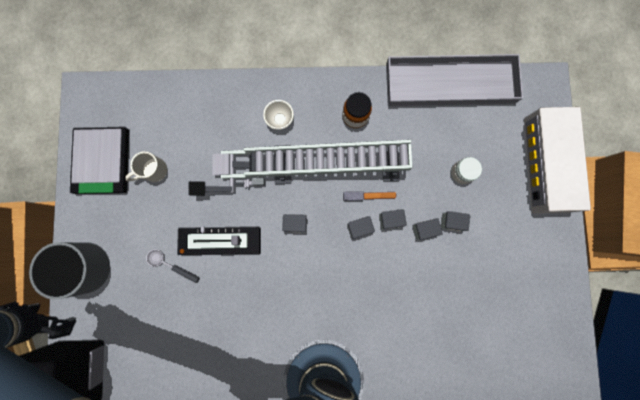

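View pics/scene0.png

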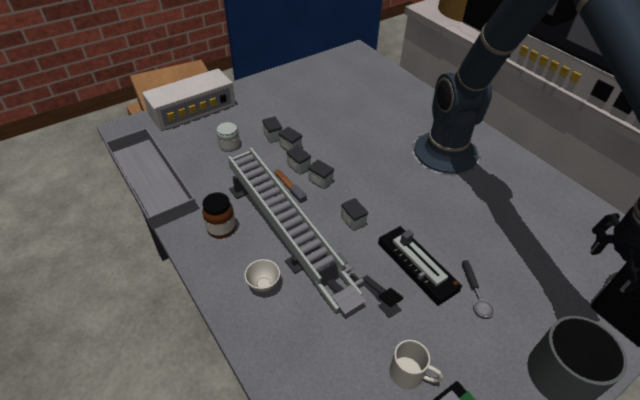

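The top view shows five tins at about (295,223), (361,228), (393,219), (428,229) and (456,221). The lane runs from (410,155) down to (220,165), with the pad at (197,188), the grip at (236,239) and the clip at (202,230). The scene view agrees, and the other items stand clear of the tins.

```bash
cat >> h.py <<'E'
def tins(W,xr=(0.38,0.53),yr=(-0.5,0.3),zr=(0.05,0.07)):
    m=(W[...,2]>zr[0])&(W[...,2]<zr[1])&(W[...,0]>xr[0])&(W[...,0]<xr[1])&(W[...,1]>yr[0])&(W[...,1]<yr[1])
    n,l,stt,_=cv2.connectedComponentsWithStats(m.astype(np.uint8))
    out=[]
    for i in range(1,n):
        if stt[i,4]<60: continue
        p=W[l==i]; r=cv2.minAreaRect((p[:,:2]*1000).astype(np.float32))
        (cx,cy),(w,h),a=r
        if w>h: a+=90   # direction of long axis = a+90
        yaw=(a+90+90)%180-90  # long axis angle from +x ; 
        out.append((round(cx,1),round(cy,1),round(w),round(h),round(yaw,1),stt[i,4],round(p[:,2].mean(),4)))
    return out
E
python3 - <<'E'
from h import *
W=np.load('top0.npz')['W']; F=np.load('top0.npz')['f']
W2=np.load('scene0.npz')['W']
print('tins top');[print(t) for t in tins(W)]
print('tins scene');[print(t) for t in tins(W2,zr=(.054,.068))]
def reg(W,x0,x1,y0,y1,z0,z1):
    m=(W[...,0]>x0)&(W[...,0]<x1)&(W[...,1]>y0)&(W[...,1]<y1)&(W[...,2]>z0)&(W[...,2]<z1)
    return W[m]
for nm,(u0,u1,v0,v1) in dict(lane=(205,420,135,190),pad=(188,206,180,196),box=(176,264,224,258)).items():
    p=W[v0:v1,u0:u1].reshape(-1,3); print(nm,np.nanmin(p,0).round(3),np.nanmax(p,0).round(3))
for v,u in [(188,197),(188,192),(188,202),(184,197),(192,197),(239,236),(230,202),(155,410),(165,220),(188,215),(188,225),(160,260),(157,400),(145,410),(176,410)]:
    print((u,v),W[v,u].round(4),F[v,u])
for n,w in (('top',W),('scene',W2)):
  p=reg(w,.40,.50,.1,.40,.076,.092); r=cv2.minAreaRect((p[:,:2]*1000).astype(np.float32)); print(n,'grip',len(p),r,p.mean(0))
  p=reg(w,.35,.55,.1,.42,.026,.034); r=cv2.minAreaRect((p[:,:2]*1000).astype(np.float32)); print(n,'box',len(p),r)
  p=reg(w,.35,.55,.1,.42,.040,.048); r=cv2.minAreaRect((p[:,:2]*1000).astype(np.float32)); print(n,'track',len(p),r)
  p=reg(w,.54,.70,-.4,.38,.05,.15);c=p[:,:2].mean(0); 
  r=cv2.minAreaRect((p[:,:2]*1000).astype(np.float32)); print(n,'lane',len(p),r)
E
cd pics; python3 -c "
import cv2
a=cv2.imread('top0.png')[130:265,170:310];cv2.imwrite('c1.png',cv2.resize(a,None,fx=5,fy=4.4*5/4.4*0.85,interpolation=2))
"
```

```text
tins top
(462.9, -214.1, 50, 68, -83.2, np.int32(407), np.float64(0.0606))
(453.0, -398.2, 70, 50, 80.6, np.int32(415), np.float64(0.0606))
(457.7, 72.5, 69, 49, 88.5, np.int32(409), np.float64(0.0604))
(441.0, -119.7, 50, 68, -74.0, np.int32(411), np.float64(0.0605))
(431.8, -314.7, 50, 68, -77.7, np.int32(414), np.float64(0.0603))
tins scene
(451.5, -394.3, 72, 50, 80.3, np.int32(192), np.float64(0.0594))
(430.1, -311.2, 56, 70, -77.7, np.int32(208), np.float64(0.0595))
(461.6, -210.3, 52, 68, -86.9, np.int32(229), np.float64(0.0598))
(438.2, -116.9, 54, 69, -74.2, np.int32(257), np.float64(0.0595))
(455.7, 74.6, 73, 52, 86.8, np.int32(326), np.float64(0.0594))
lane [ 0.553 -0.316 -0.008] [0.737 0.347 0.12 ]
pad [ 0.542  0.329 -0.004] [0.597 0.397 0.076]
box [ 0.36   0.169 -0.007] [0.464 0.432 0.089]
(197, 188) [0.5632 0.3507 0.0622] [31 31 32]
(192, 188) [0.5628 0.3637 0.067 ] [23 27 24]
(202, 188) [0.5624 0.3354 0.0655] [25 25 26]
(197, 184) [0.5738 0.3488 0.0693] [22 24 24]
(197, 192) [0.5508 0.349  0.0677] [28 27 27]
(236, 239) [0.4137 0.2337 0.0849] [128 125 132]
(202, 230) [0
[... 709 characters left out ...]
02551269531, 296.52685546875), (169.45083618164062, 57.7185173034668), 88.67092895507812)
top lane 4246 ((628.9109497070312, 58.020263671875), (123.96861267089844, 645.2445068359375), 4.900639057159424)
scene grip 70 ((413.2275085449219, 243.1118621826172), (24.34067726135254, 20.292327880859375), 3.6019487380981445) [0.41382479 0.24387494 0.08273129]
scene box 1262 ((414.5556640625, 258.31622314453125), (102.97438049316406, 326.315673828125), 5.419648170471191)
scene track 758 ((427.95440673828125, 240.78912353515625), (71.69705963134766, 292.2654113769531), 7.310926914215088)
scene lane 4592 ((629.6302490234375, -7.4879150390625), (127.14535522460938, 778.5687866210938), 3.974423408508301)
```

View pics/c1.png

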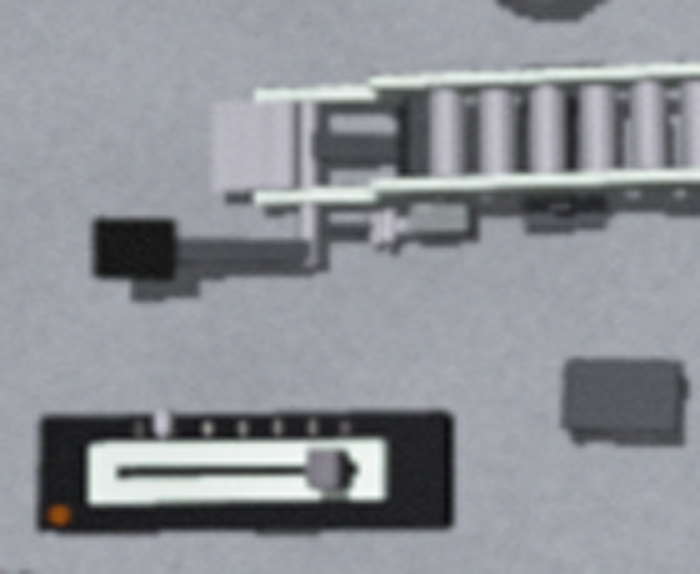

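The crop shows the pad centre at full-frame (197,188), the clip at (202,230) and the grip at (235,240). Next I fit the bed frame and write a planner that works in tool axes.

```bash
cat >> h.py <<'E'
def plan(x,y,z,yaw,tilt=0,tiltaxis=None):
    """target mm, yaw deg of tool y in world; tool down, optional world tilt rotvec (deg). prints rotvec (tool) and shift in tool axes after turn"""
    st=get_state(); Rc=q2R(st['tcp_rot']); p=np.array(st['eef_pos'])*1000
    best=None
    for yw in (yaw,yaw+180):
        a=np.radians(yw); Y=np.array([np.cos(a),np.sin(a),0]); Z=np.array([0,0,-1.]); X=np.cross(Y,Z)
        Rt=R.from_matrix(np.stack([X,Y,Z],1))
        if tilt: Rt=R.from_rotvec(np.radians(tilt)*np.array(tiltaxis))*Rt
        rv=np.degrees((Rc.inv()*Rt).as_rotvec())
        if best is None or np.linalg.norm(rv)<np.linalg.norm(best[0]): best=(rv,Rt)
    rv,Rt=best; d=np.array([x,y,z])-p
    print('turn',rv.round(1),'shift',Rt.inv().apply(d).round(1),'world d',d.round(1),'t',st['clock'],'w',round(st['width'],3),'gf',round(st['gripper_force'],1))
E
python3 - <<'E'
from h import *
W=np.load('top0.npz')['W']; F=np.load('top0.npz')['f'].astype(int)
m=(F[...,1]>205)&(F[...,1]>=F[...,0]+3)
m[:130]=0;m[190:]=0;m[:,:205]=0;m[:,420:]=0
p=W[m]; p=p[(p[:,2]>.05)]
for lo,hi in ((.58,.635),(.645,.72)):
    q=p[(p[:,0]>lo)&(p[:,0]<hi)]
    # fit x = a+b*y ; z=c+d*y with robust
    for _ in range(4):
        b=np.polyfit(q[:,1],q[:,0],1); d=np.polyfit(q[:,1],q[:,2],1)
        r=np.abs(q[:,0]-np.polyval(b,q[:,1])); r2=np.abs(q[:,2]-np.polyval(d,q[:,1])); q=q[(r<2.5*r.std()+.003)&(r2<.006)]
    print(len(q),b,d,q.min(0),q.max(0))
g=(F.max(-1)<45); g[:178]=0;g[198:]=0;g[:,:186]=0;g[:,208:]=0
v,u=np.nonzero(g); print('pad px',u.mean(),v.mean(),u.min(),u.max(),v.min(),v.max()); q=W[g]; print(q[q[:,2]>.04].round(3).mean(0), np.polyfit(q[q[:,2]>.04][:,1],q[q[:,2]>.04][:,2],1))
plan(562,351,130,0)
E
```

```text
343 [-0.00288528  0.60395196] [-0.10577166  0.08992129] [ 0.59983263 -0.25903887  0.06442631] [0.60811021 0.21387056 0.11894659]
331 [-0.003512    0.67590748] [-0.10480638  0.08983894] [ 0.67183458 -0.26053405  0.06364571] [0.68025452 0.21398136 0.11965261]
pad px 196.92307692307693 188.3025641025641 190 204 182 195
[0.56182383 0.34993782 0.06515026] [ 0.29993679 -0.03984608]
turn [-0.1  0.1 68.9] shift [-278.1  318.9  100.3] world d [ 318.9 -278.1 -100.3] t 0.1 w 1.0 gf 0.0
```

```bash
python3 -m inch '[[[0,0,0,0,0,9.9,1],[0,0,0,0,0,9.9,1],[0,0,0,0,0,9.9,1],[0,0,0,0,0,9.9,1],[0,0,0,0,0,9.8,1]]]'
python3 -m inch '[[[0,0,0,0,0,9.8,1],[-40,45,4,0,0,9.7,1],[-40,45,6,0,0,0,1],[-40,45,10,0,0,0,1],[-40,45,10,0,0,0,1]]]'
python3 -m inch '[[[-40,45,15,0,0,0,1],[-40,45,15,0,0,0,1],[-38,49,15,0,0,0,1],[0,0,25,0,0,0,1],[0,0,0,0,0,0,1]]]'
python3 -c "
from h import *
plan(562,353.5,68,0)"
```

```text
clock: 0.72
eef_pos: [0.2431, 0.6293, 0.2307]
tcp_rot: [0.0, 0.58, 0.815, -0.001]
wrist_force: [-0.3, -0.1, -0.4]
width: -0.002
gripper_force: 0.0
clock: 1.35
eef_pos: [0.4303, 0.4762, 0.2007]
tcp_rot: [0.0, 0.707, 0.707, -0.0]
wrist_force: [1.3, 0.1, -0.4]
width: 0.001
gripper_force: 0.0
clock: 1.98
eef_pos: [0.5659, 0.3591, 0.129]
tcp_rot: [-0.001, 0.708, 0.707, -0.003]
wrist_force: [-0.5, -0.1, -0.6]
width: 0.004
gripper_force: 0.0
turn [-0.3  0.2 -0.1] shift [-5.6 -3.9 61. ] world d [ -3.9  -5.6 -61. ] t 1.975 w 0.004 gf 0.0
```

```bash
python3 -m inch '[[[-5.5,-4,20,0,0,0,1],[0,0,20,0,0,0,1],[0,0,20,0,0,0,1],[1,0,10,0,0,0,1],[1,0,10,0,0,0,1]]]'
python3 -m inch '[[[1,0,8,0,0,0,1],[1,0,8,0,0,0,1],[1,0,6,0,0,0,1],[0,0,4,0,0,0,1],[0,0,0,0,0,0,1]]]'
```

```text
clock: 2.6
eef_pos: [0.5634, 0.3579, 0.0514]
tcp_rot: [-0.0, 0.707, 0.707, 0.0]
wrist_force: [-2.1, 2.4, 6.3]
width: 0.004
gripper_force: 2.9
clock: 3.22
eef_pos: [0.5633, 0.3597, 0.0252]
tcp_rot: [0.0, 0.707, 0.707, -0.0]
wrist_force: [-0.4, -0.6, 0.0]
width: -0.003
gripper_force: 0.1
```

```bash
python3 -m inch '[[[0,0,3,0,0,0,1],[0,0,2,0,0,0,1],[0,0,2,0,0,0,1],[0,0,0,0,0,0,1],[0,0,0,0,0,0,1]]]'
```

```text
clock: 3.85
eef_pos: [0.5638, 0.3598, 0.0241]
tcp_rot: [-0.001, 0.708, 0.707, 0.0]
wrist_force: [-9.9, -4.7, 31.8]
width: 0.003
gripper_force: 15.6
```

```bash
python3 -m inch '[[[0,0,-10,0,0,0,1],[0,0,-20,0,0,0,1],[0,0,-40,0,0,0,1],[0,0,-50,0,0,0,1],[0,0,0,0,0,0,1]]]'
cat > look.py <<'E'
import sys
from h import *
s=shot('top',sys.argv[1] if len(sys.argv)>1 else None); W=cloud(s)
print('bench'); [print(t[:5],t[5:]) for t in tins(W)]
F=s['frame'].astype(int); 
# lane tins: points above the roller plane by ~60
h=W[...,2]-(.078-.1054*W[...,1])
m=(abs(h-.060)<.008)&(abs(W[...,0]-.640)<.035)&(abs(W[...,1])<.3)
n,l,stt,_=cv2.connectedComponentsWithStats(m.astype(np.uint8))
for i in range(1,n):
    if stt[i,4]>60:
        p=W[l==i]; r=cv2.minAreaRect((p[:,:2]*1000).astype(np.float32)); print('lane',np.round(r[0],1),np.round(r[1]),round(r[2],1),'ymin/max',(p[:,1].min()*1000).round(),(p[:,1].max()*1000).round())
g=(F.max(-1)<45); g[:178]=0;g[200:]=0;g[:,:182]=0;g[:,208:]=0
q=W[g]; print('pad',q.mean(0).round(3) if len(q) else None)
E
python3 look.py top1.png
python3 -c "
from h import *
plan(457.7,73,90,-2)"
```

```text
clock: 4.47
eef_pos: [0.5663, 0.361, 0.1438]
tcp_rot: [0.001, 0.708, 0.707, 0.005]
wrist_force: [0.3, -0.7, -0.2]
width: 0.001
gripper_force: 0.0
bench
(463.0, -214.7, 50, 69, -83.2) (np.int32(410), np.float64(0.0605))
(453.2, -398.1, 68, 51, 80.7) (np.int32(416), np.float64(0.0606))
(457.6, 72.5, 69, 49, 88.6) (np.int32(410), np.float64(0.0606))
(441.1, -120.0, 50, 68, -74.0) (np.int32(412), np.float64(0.0606))
(431.8, -314.6, 50, 69, -77.5) (np.int32(414), np.float64(0.0605))
pad [nan nan nan]
turn [ 0.2 -0.1  1.9] shift [-290.8  -96.8   51.1] world d [-106.9 -287.2  -51.1] t 4.525 w 0.001 gf 0.0
```

```bash
python3 -m inch '[[[-41,-14,0,0,0,1.9,0],[-50,-16.5,0,0,0,0,0],[-50,-16.5,0,0,0,0,0],[-50,-16.5,5,0,0,0,0],[-50,-16.5,10,0,0,0,0]]]'
python3 -m inch '[[[-50,-16.5,15,0,0,0,0],[0,0,10,0,0,0,0],[0,0,5,0,0,0,0],[0,0,0,0,0,0,0],[0,0,0,0,0,0,0]]]'
python3 look.py top2.png
python3 -c "
from h import *
plan(457.7,73,22,-1.7)"
```

```text
clock: 5.15
eef_pos: [0.4752, 0.1193, 0.1227]
tcp_rot: [-0.0, 0.719, 0.695, -0.001]
wrist_force: [0.5, -0.1, 1.1]
width: 0.998
gripper_force: 0.0
clock: 5.78
eef_pos: [0.4589, 0.0729, 0.0937]
tcp_rot: [0.0, 0.718, 0.696, 0.0]
wrist_force: [0.8, 0.7, 1.0]
width: 1.0
gripper_force: 0.0
bench
(462.9, -214.0, 50, 69, -83.5) (np.int32(410), np.float64(0.0605))
(452.8, -398.3, 68, 50, 80.3) (np.int32(414), np.float64(0.0606))
(441.1, -119.9, 50, 68, -74.0) (np.int32(412), np.float64(0.0605))
(431.7, -314.9, 50, 69, -78.2) (np.int32(415), np.float64(0.0605))
pad [0.561 0.357 0.025]
turn [ 0.  -0.  -0.1] shift [ 0.2 -1.2 71.8] world d [ -1.2   0.3 -71.8] t 5.825 w 1.001 gf 0.0
```

View pics/top2.png

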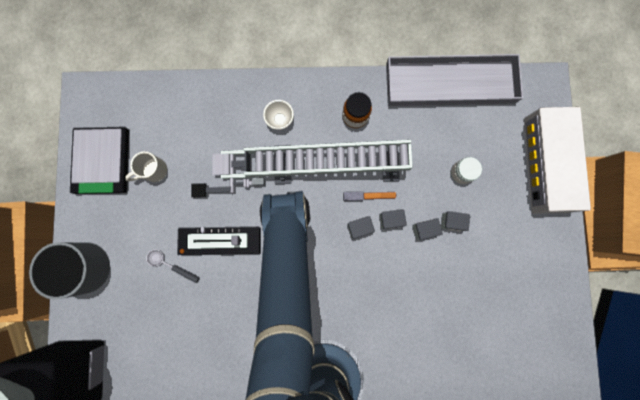

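The pad reads z = 0.025 at (199,190), so it is latched. The gripper is over tin A; grasp it.

```bash
python3 -m inch '[[[0,-1,36,0,0,0,0],[0,0,35,0,0,0,0],[0,0,0,0,0,0,0.9],[0,0,0,0,0,0,0.9],[0,0,0,0,0,0,0.9]]]' 60
python3 -m inch '[[[0,0,-20,0,0,0,0.9],[0,0,-40,0,0,0,0.9],[0,0,-45,0,0,0,0.9],[0,0,-45,0,0,0,0.9],[0,0,0,0,0,0,0.9]]]'
python3 -c "
from h import *
plan(640.5,-197,160,0,-6,[1,0,0])"
```

```text
clock: 6.45
eef_pos: [0.4584, 0.0722, 0.0239]
tcp_rot: [0.001, 0.719, 0.695, 0.001]
wrist_force: [-0.5, 0.3, -2.7]
width: 0.579
gripper_force: 62.6
clock: 7.08
eef_pos: [0.4599, 0.0724, 0.1766]
tcp_rot: [0.002, 0.719, 0.695, 0.005]
wrist_force: [0.5, 0.2, -1.9]
width: 0.58
gripper_force: 63.1
turn [ 0.4 -6.2 -1.9] shift [-266.2  180.6   44.7] world d [ 180.6 -269.4  -16.6] t 7.075 w 0.58 gf 63.1
```

```bash
python3 -m inch '[[[0,0,0,0.3,-6.2,-1.9,0.9],[-44.5,30,7,0,0,0,0.9],[-44.5,30,7,0,0,0,0.9],[-44.5,30,7,0,0,0,0.9],[-44.5,30,7,0,0,0,0.9]]]'
python3 -m inch '[[[-44.5,30,7,0,0,0,0.9],[-43.5,30.5,7,0,0,0,0.9],[0,0,0,0,0,0,0.9],[0,0,0,0,0,0,0.9],[0,0,0,0,0,0,0.9]]]'
python3 -c "
from h import *
plan(640.5,-196.5,124.5,0,-6,[1,0,0])"
```

```text
clock: 7.7
eef_pos: [0.5771, -0.1092, 0.1618]
tcp_rot: [0.035, 0.706, 0.706, -0.041]
wrist_force: [0.7, 0.3, -2.3]
width: 0.581
gripper_force: 62.9
clock: 8.32
eef_pos: [0.637, -0.1953, 0.1576]
tcp_rot: [0.035, 0.706, 0.707, -0.041]
wrist_force: [-1.1, 0.5, -2.8]
width: 0.578
gripper_force: 63.3
turn [-0.5  0.1  0.1] shift [ 2.3  3.5 33. ] world d [  3.5  -1.2 -33.1] t 8.325 w 0.578 gf 63.3
```

```bash
python3 -m inch '[[[2,3.5,12,-0.4,0,0,0.9],[0,0,12,0,0,0,0.9],[0,0,9,0,0,0,0.9],[0,0,0,0,0,0,0.9],[0,0,0,0,0,0,0.9]]]'
python3 -c "
from h import *
plan(640.5,-196.5,124,0,-6,[1,0,0]);print(get_state()['wrist_force'])
shot('scene','s3.png')"
```

```text
clock: 8.95
eef_pos: [0.6411, -0.1991, 0.1253]
tcp_rot: [0.038, 0.706, 0.706, -0.038]
wrist_force: [-1.2, -0.5, -2.0]
width: 0.576
gripper_force: 63.3
turn [ 0.   0.2 -0. ] shift [ 2.7 -0.6  1.1] world d [-0.6  2.6 -1.3] t 8.95 w 0.576 gf 63.3
[-1.21518879 -0.45003503 -1.98554297]
```

View pics/s3.png

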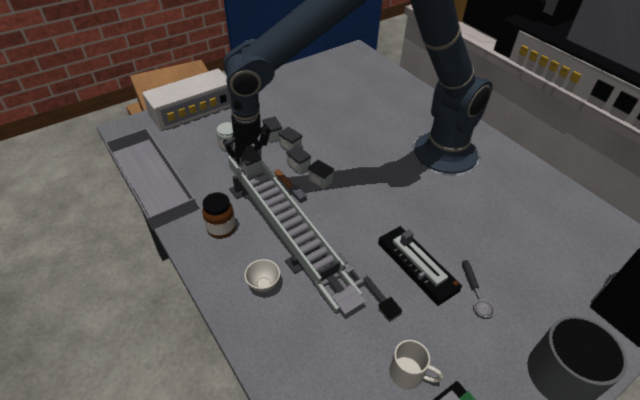

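The scene shows the held tin sitting over the upper end of the lane, near (252,155), between the rails. Release it.

```bash
python3 -m inch '[[[0,0,1,0,0,0,0.25],[0,0,0,0,0,0,0],[0,0,-15,0,0,0,0],[0,0,-25,0,0,0,0],[0,0,-30,0,0,0,0]]]'
python3 -m inch '[[[0,0,0,0,0,0,0],[0,0,0,0,0,0,0],[0,0,0,0,0,0,0],[0,0,0,0,0,0,0],[0,0,0,0,0,0,0]]]'
python3 look.py
python3 -c "
from h import *
plan(441,-120,120,16)"
```

```text
clock: 9.62
eef_pos: [0.641, -0.1913, 0.1955]
tcp_rot: [0.038, 0.706, 0.706, -0.038]
wrist_force: [0.3, 0.9, 0.5]
width: 1.001
gripper_force: 0.0
clock: 10.25
eef_pos: [0.6408, -0.1914, 0.1933]
tcp_rot: [0.038, 0.706, 0.706, -0.039]
wrist_force: [-0.0, 0.2, -0.4]
width: 0.996
gripper_force: 0.0
bench
(464.6, -231.1, 49, 37, 6.6) (np.int32(153), np.float64(0.0606))
(452.9, -398.2, 68, 50, 80.3) (np.int32(416), np.float64(0.0605))
(431.7, -314.9, 50, 69, -77.9) (np.int32(415), np.float64(0.0604))
lane [642.9 -71.7] [66. 51.] 88.2 ymin/max -105.0 -38.0
pad [0.561 0.357 0.025]
turn [ -0.9   6.1 -16. ] shift [ 123.7 -172.4   73.4] world d [-199.8   71.4  -73.4] t 10.3 w 0.999 gf 0.0
```

```bash
python3 -m inch '[[[0,0,0,-0.4,3.1,-8,0],[0,0,0,-0.4,3.1,-8,0],[40,-55,0,0,0,0,0],[40,-55,15,0,0,0,0],[40,-55,30,0,0,0,0]]]'
python3 -m inch '[[[3.5,-7.5,28,0,0,0,0],[0,0,0,0,0,0,0],[0,0,0,0,0,0,0],[0,0,0,0,0,0,0],[0,0,0,0,0,0,0]]]'
python3 look.py
python3 -c "
from h import *
plan(441,-120,24,16)"
```

```text
clock: 10.92
eef_pos: [0.47, -0.1293, 0.1556]
tcp_rot: [0.0, 0.602, 0.799, 0.001]
wrist_force: [0.4, 0.3, -0.8]
width: 1.0
gripper_force: 0.0
clock: 11.55
eef_pos: [0.4639, -0.1285, 0.128]
tcp_rot: [-0.0, 0.602, 0.799, 0.0]
wrist_force: [0.3, -0.2, 0.4]
width: 1.003
gripper_force: 0.0
bench
(452.8, -398.9, 69, 50, 80.9) (np.int32(417), np.float64(0.0604))
(436.1, -97.9, 54, 30, 2.0) (np.int32(156), np.float64(0.0605))
(431.5, -314.4, 50, 68, -78.1) (np.int32(412), np.float64(0.0604))
lane [642.7  90.8] [67. 50.] 89.4 ymin/max 57.0 125.0
pad [nan nan nan]
turn [-0. -0. -0.] shift [ 14.3 -19.4 103.8] world d [ -22.6    8.4 -103.8] t 11.6 w 0.998 gf 0.0
```

```bash
python3 -m inch '[[[14.5,-19.5,10,0,0,0,0],[0,0,30,0,0,0,0],[0,0,35,0,0,0,0],[0,0,28,0,0,0,0],[0,0,0,0,0,0,0]]]'
python3 -m inch '[[[0,0,0,0,0,0,0.9],[0,0,0,0,0,0,0.9],[0,0,0,0,0,0,0.9],[0,0,-25,0,0,0,0.9],[0,0,-45,0,0,0,0.9]]]'
python3 -m inch '[[[0,0,-45,0,0,0,0.9],[0,0,-35,0,0,0,0.9],[0,0,0,0,0,0,0.9],[0,0,0,0,0,0,0.9],[0,0,0,0,0,0,0.9]]]'
python3 look.py
python3 -c "
from h import *
plan(640,-196.5,160,0,-6,[1,0,0])"
```

```text
clock: 12.22
eef_pos: [0.4388, -0.1194, 0.0231]
tcp_rot: [-0.002, 0.602, 0.799, -0.001]
wrist_force: [-0.5, 0.3, 0.0]
width: 0.999
gripper_force: 0.0
clock: 12.85
eef_pos: [0.4387, -0.1192, 0.0945]
tcp_rot: [-0.002, 0.602, 0.799, -0.001]
wrist_force: [1.0, -0.1, -3.4]
width: 0.576
gripper_force: 63.2
clock: 13.48
eef_pos: [0.439, -0.1194, 0.173]
tcp_rot: [-0.002, 0.602, 0.799, -0.001]
wrist_force: [-0.4, 0.1, -3.6]
width: 0.577
gripper_force: 63.7
bench
(452.7, -398.1, 68, 50, 81.3) (np.int32(417), np.float64(0.0606))
(431.6, -314.8, 50, 70, -78.1) (np.int32(417), np.float64(0.0606))
lane [642.3 176.1] [51. 67.] 0.5 ymin/max 143.0 209.0
pad [0.561 0.357 0.025]
turn [ 0.6 -6.  16. ] shift [-75.3 200.8  21. ] world d [200.8 -77.  -13.1] t 13.525 w 0.572 gf 63.7
```

```bash
python3 -m inch '[[[0,0,0,0.3,-3,8,0.9],[0,0,0,0.3,-3,8,0.9],[-18,48,5,0,0,0,0.9],[-19,50,5,0,0,0,0.9],[-19,50,5,0,0,0,0.9]]]'
python3 -m inch '[[[-19,52,6,0,0,0,0.9],[0,0,0,0,0,0,0.9],[0,0,0,0,0,0,0.9],[0,0,0,0,0,0,0.9],[0,0,0,0,0,0,0.9]]]'
python3 -c "
from h import *
plan(640.5,-198,123,0,-6,[1,0,0])"
```

```text
clock: 14.15
eef_pos: [0.5894, -0.177, 0.1642]
tcp_rot: [0.037, 0.706, 0.706, -0.036]
wrist_force: [0.7, -0.5, -2.3]
width: 0.575
gripper_force: 63.5
clock: 14.78
eef_pos: [0.6396, -0.1959, 0.1623]
tcp_rot: [0.038, 0.706, 0.706, -0.035]
wrist_force: [1.0, 0.7, -2.8]
width: 0.575
gripper_force: 64.0
turn [ 0.2 -0.1 -0. ] shift [ 2.1  0.9 39.3] world d [  0.9  -2.1 -39.3] t 14.775 w 0.575 gf 64.0
```

```bash
python3 -m inch '[[[2,1,14,0,0,0,0.9],[0,0,14,0,0,0,0.9],[0,0,11,0,0,0,0.9],[0,0,0,0,0,0,0.9],[0,0,0,0,0,0,0.9]]]'
python3 -m inch '[[[0,0,0,0,0,0,0.25],[0,0,0,0,0,0,0],[0,0,-15,0,0,0,0],[0,0,-25,0,0,0,0],[0,0,-30,0,0,0,0]]]'
python3 look.py
python3 -c "
from h import *
plan(463,-214.5,110,7)"
```

```text
clock: 15.4
eef_pos: [0.641, -0.1991, 0.1238]
tcp_rot: [0.038, 0.706, 0.706, -0.036]
wrist_force: [-3.1, 1.6, 7.4]
width: 0.579
gripper_force: 65.4
clock: 16.02
eef_pos: [0.6412, -0.1911, 0.1938]
tcp_rot: [0.038, 0.706, 0.706, -0.036]
wrist_force: [0.4, -1.3, -0.8]
width: 0.999
gripper_force: 0.0
bench
(462.6, -243.0, 21, 52, -15.7) (np.int32(87), np.float64(0.0608))
(453.0, -398.8, 68, 50, 80.3) (np.int32(415), np.float64(0.0603))
(431.7, -315.1, 50, 69, -78.2) (np.int32(415), np.float64(0.0607))
lane [ 642.9 -122.6] [33. 50.] 87.5 ymin/max -140.0 -106.0
lane [642.5 176.2] [66. 51.] 89.7 ymin/max 143.0 209.0
pad [0.561 0.357 0.025]
turn [ 0.3  6.1 -7. ] shift [  -0.8 -182.3   88.8] world d [-180.8  -23.1  -88.8] t 16.075 w 0.999 gf 0.0
```

```bash
python3 -m inch '[[[0,0,0,0.3,6.1,-7,0],[0,-45,0,0,0,0,0],[0,-46,15,0,0,0,0],[0,-46,30,0,0,0,0],[0,-45,30,0,0,0,0]]]'
python3 -m inch '[[[0,0,0,0,0,0,0],[0,0,0,0,0,0,0],[0,0,0,0,0,0,0],[0,0,0,0,0,0,0],[0,0,0,0,0,0,0]]]'
python3 look.py
python3 -c "
from h import *
s=shot('scene'); print(tins(cloud(s),zr=(.054,.068)))
plan(463,-214.5,24,7)"
```

```text
clock: 16.7
eef_pos: [0.4591, -0.2137, 0.1195]
tcp_rot: [-0.003, 0.663, 0.749, -0.002]
wrist_force: [-0.7, -0.9, 0.2]
width: 1.003
gripper_force: 0.0
clock: 17.32
eef_pos: [0.4605, -0.2131, 0.1193]
tcp_rot: [-0.004, 0.663, 0.749, -0.002]
wrist_force: [0.4, 0.1, 0.0]
width: 1.0
gripper_force: 0.0
bench
(461.2, -201.0, 51, 42, 9.9) (np.int32(220), np.float64(0.0606))
(452.2, -403.4, 57, 50, 79.9) (np.int32(308), np.float64(0.0606))
lane [642.4  57.4] [67. 51.] 88.9 ymin/max 24.0 91.0
lane [642.4 176.3] [51. 66.] 0.2 ymin/max 143.0 209.0
pad [nan nan nan]
[(451.6, -395.8, 75, 49, 80.1, np.int32(150), np.float64(0.0595)), (419.0, -296.7, 69, 39, 61.9, np.int32(110), np.float64(0.0596)), (461.6, -211.6, 52, 72, -83.6, np.int32(235), np.float64(0.0596))]
turn [-0.5 -0.2 -0. ] shift [-1.7  2.7 95.1] world d [  2.9  -1.4 -95.1] t 17.425 w 1.006 gf 0.0
```

```bash
python3 -m inch '[[[-1.5,2,20,-0.5,-0.2,0,0],[0,0,30,0,0,0,0],[0,0,30,0,0,0,0],[0,0,15,0,0,0,0],[0,0,0,0,0,0,0]]]'
python3 -m inch '[[[0,0,0,0,0,0,0.9],[0,0,0,0,0,0,0.9],[0,0,0,0,0,0,0.9],[0,0,-25,0,0,0,0.9],[0,0,-45,0,0,0,0.9]]]'
python3 -m inch '[[[0,0,-45,0,0,0,0.9],[0,0,-35,0,0,0,0.9],[0,0,0,0,0,0,0.9],[0,0,0,0,0,0,0.9],[0,0,0,0,0,0,0.9]]]'
python3 -c "
from h import *
plan(640,-196.5,160,0,-6,[1,0,0])"
```

```text
clock: 18.05
eef_pos: [0.4614, -0.2143, 0.0234]
tcp_rot: [-0.001, 0.663, 0.749, -0.001]
wrist_force: [0.4, 0.0, 0.5]
width: 1.0
gripper_force: 0.0
clock: 18.68
eef_pos: [0.4604, -0.2137, 0.0937]
tcp_rot: [-0.002, 0.663, 0.749, -0.001]
wrist_force: [1.5, -0.4, -0.8]
width: 0.579
gripper_force: 62.7
clock: 19.3
eef_pos: [0.4608, -0.2138, 0.1726]
tcp_rot: [-0.001, 0.663, 0.749, -0.001]
wrist_force: [-0.9, 0.2, -1.9]
width: 0.579
gripper_force: 62.9
turn [ 0.2 -6.   7. ] shift [ 18.6 179.2  10.7] world d [179.2  17.3 -12.6] t 19.3 w 0.579 gf 62.9
```

```bash
python3 -m inch '[[[0,0,0,0.2,-6,7,0.9],[4.5,44,3,0,0,0,0.9],[5,45,3,0,0,0,0.9],[5,45,3,0,0,0,0.9],[4,45,2,0,0,0,0.9]]]'
python3 -m inch '[[[0,0,0,0,0,0,0.9],[0,0,0,0,0,0,0.9],[0,0,0,0,0,0,0.9],[0,0,0,0,0,0,0.9],[0,0,0,0,0,0,0.9]]]'
python3 look.py
python3 -c "
from h import *
plan(640.5,-198,125,0,-6,[1,0,0])"
```

```text
clock: 19.92
eef_pos: [0.6415, -0.1965, 0.1596]
tcp_rot: [0.037, 0.706, 0.706, -0.037]
wrist_force: [-0.0, -1.1, -1.5]
width: 0.578
gripper_force: 62.8
clock: 20.55
eef_pos: [0.6405, -0.1973, 0.1621]
tcp_rot: [0.038, 0.706, 0.706, -0.036]
wrist_force: [0.9, -0.6, -1.6]
width: 0.573
gripper_force: 63.1
bench
(453.0, -398.0, 68, 50, 80.4) (np.int32(415), np.float64(0.0607))
(431.9, -314.3, 50, 68, -77.4) (np.int32(414), np.float64(0.0605))
lane [642.7 142.6] [ 51. 133.] 0.1 ymin/max 76.0 209.0
pad [nan nan nan]
turn [ 0.2  0.  -0.1] shift [ 3.2 -0.2 37. ] world d [ -0.2  -0.7 -37.1] t 20.6 w 0.578 gf 63.1
```

```bash
python3 -m inch '[[[2,0,14,0,0,0,0.9],[0,0,14,0,0,0,0.9],[0,0,9,0,0,0,0.9],[0,0,0,0,0,0,0.9],[0,0,0,0,0,0,0.9]]]'
python3 -m inch '[[[0,0,0,0,0,0,0.25],[0,0,0,0,0,0,0],[0,0,-15,0,0,0,0],[0,0,-25,0,0,0,0],[0,0,-30,0,0,0,0]]]'
python3 look.py
python3 -c "
from h import *
plan(432,-314.5,120,12.3)"
```

```text
clock: 21.22
eef_pos: [0.6409, -0.1991, 0.1243]
tcp_rot: [0.038, 0.706, 0.706, -0.036]
wrist_force: [1.0, -0.8, -1.5]
width: 0.573
gripper_force: 63.3
clock: 21.85
eef_pos: [0.6408, -0.1916, 0.196]
tcp_rot: [0.039, 0.706, 0.706, -0.036]
wrist_force: [0.7, -0.4, -0.6]
width: 1.0
gripper_force: 0.0
bench
(452.9, -398.9, 69, 50, 81.1) (np.int32(417), np.float64(0.0607))
(431.9, -315.1, 50, 69, -77.8) (np.int32(414), np.float64(0.0604))
lane [ 645.3 -124.8] [21. 51.] 70.0 ymin/max -143.0 -119.0
lane [642.6 142.6] [133.  51.] 89.8 ymin/max 76.0 209.0
pad [nan nan nan]
turn [  0.    6.2 -12.3] shift [ -74.7 -232.7   81. ] world d [-211.4 -122.5  -81. ] t 21.9 w 1.003 gf 0.0
```

```bash
python3 -m inch '[[[0,0,0,0,3.1,-6.2,0],[0,0,0,0,3.1,-6.2,0],[-15,-45,0,0,0,0,0],[-15,-47,10,0,0,0,0],[-15,-47,20,0,0,0,0]]]'
python3 -m inch '[[[-15,-47,26,0,0,0,0],[-14.5,-46.5,25,0,0,0,0],[0,0,0,0,0,0,0],[0,0,0,0,0,0,0],[0,0,0,0,0,0,0]]]'
python3 look.py
python3 -c "
from h import *
s=shot('scene'); print(tins(cloud(s),zr=(.054,.068)))
plan(432,-315,24,12.2)"
```

```text
clock: 22.52
eef_pos: [0.5141, -0.2668, 0.1668]
tcp_rot: [-0.002, 0.627, 0.779, -0.001]
wrist_force: [0.2, -1.4, 0.1]
width: 0.999
gripper_force: 0.0
clock: 23.15
eef_pos: [0.4309, -0.3136, 0.1158]
tcp_rot: [-0.003, 0.626, 0.78, -0.001]
wrist_force: [0.8, -0.0, -0.3]
width: 1.0
gripper_force: 0.0
bench
(430.3, -308.6, 50, 56, -78.4) (np.int32(325), np.float64(0.0606))
lane [642.5 -19.9] [66. 51.] 88.9 ymin/max -53.0 13.0
lane [642.1 142.8] [133.  51.] 89.9 ymin/max 76.0 209.0
pad [nan nan nan]
[(452.3, -395.1, 72, 49, 84.0, np.int32(174), np.float64(0.0595)), (430.6, -311.9, 52, 72, -78.0, np.int32(207), np.float64(0.0595))]
turn [-0.4 -0.2  0.3] shift [-1.7  1.2 91.5] world d [  1.5  -1.4 -91.5] t 23.25 w 1.0 gf 0.0
```

```bash
python3 -m inch '[[[-1.5,1,20,-0.4,-0.2,0,0],[0,0,30,0,0,0,0],[0,0,28,0,0,0,0],[0,0,13,0,0,0,0],[0,0,0,0,0,0,0]]]'
python3 -m inch '[[[0,0,0,0,0,0,0.9],[0,0,0,0,0,0,0.9],[0,0,0,0,0,0,0.9],[0,0,-25,0,0,0,0.9],[0,0,-45,0,0,0,0.9]]]'
python3 -m inch '[[[0,0,-45,0,0,0,0.9],[0,0,-35,0,0,0,0.9],[0,0,0,0,0,0,0.9],[0,0,0,0,0,0,0.9],[0,0,0,0,0,0,0.9]]]'
python3 -c "
from h import *
plan(640,-196.5,160,0,-6,[1,0,0])"
```

```text
clock: 23.88
eef_pos: [0.4301, -0.3149, 0.0235]
tcp_rot: [-0.001, 0.627, 0.779, -0.0]
wrist_force: [-0.1, -0.5, 0.1]
width: 1.002
gripper_force: 0.0
clock: 24.5
eef_pos: [0.4286, -0.3142, 0.0933]
tcp_rot: [-0.003, 0.627, 0.779, -0.001]
wrist_force: [1.1, 0.2, -1.4]
width: 0.577
gripper_force: 62.7
clock: 25.12
eef_pos: [0.4291, -0.3146, 0.1723]
tcp_rot: [-0.002, 0.627, 0.779, -0.001]
wrist_force: [0.3, 0.1, -2.2]
width: 0.577
gripper_force: 63.0
turn [ 0.4 -6.1 12.4] shift [ 1.187e+02  2.109e+02 -1.000e-01] world d [210.9 118.1 -12.3] t 25.125 w 0.577 gf 63.0
```

```bash
python3 -m inch '[[[0,0,0,0.2,-3,6.2,0.9],[0,0,0,0.2,-3.1,6.2,0.9],[23,42,0,0,0,0,0.9],[24,42,0,0,0,0,0.9],[24,42,0,0,0,0,0.9]]]'
python3 -m inch '[[[24,42,0,0,0,0,0.9],[24,43,0,0,0,0,0.9],[0,0,0,0,0,0,0.9],[0,0,0,0,0,0,0.9],[0,0,0,0,0,0,0.9]]]'
python3 look.py
python3 -c "
from h import *
plan(640.5,-198,125,0,-6,[1,0,0])"
```

```text
clock: 25.75
eef_pos: [0.5567, -0.2437, 0.1653]
tcp_rot: [0.038, 0.707, 0.706, -0.037]
wrist_force: [0.4, -0.6, -2.0]
width: 0.58
gripper_force: 63.0
clock: 26.38
eef_pos: [0.6398, -0.1986, 0.1615]
tcp_rot: [0.038, 0.707, 0.705, -0.037]
wrist_force: [0.1, 0.3, -2.4]
width: 0.577
gripper_force: 63.2
bench
(452.8, -398.8, 70, 50, 80.3) (np.int32(415), np.float64(0.0604))
lane [642.5 108.4] [ 51. 202.] 0.0 ymin/max 8.0 209.0
pad [0.561 0.357 0.025]
turn [ 0.1  0.1 -0.2] shift [ 4.3  0.5 36.6] world d [  0.5   0.5 -36.9] t 26.425 w 0.573 gf 63.2
```

```bash
python3 -m inch '[[[3.5,0,14,0,0,0,0.9],[0,0,14,0,0,0,0.9],[0,0,8.5,0,0,0,0.9],[0,0,0,0,0,0,0.9],[0,0,0,0,0,0,0.9]]]'
python3 -m inch '[[[0,0,0,0,0,0,0.25],[0,0,0,0,0,0,0],[0,0,-15,0,0,0,0],[0,0,-25,0,0,0,0],[0,0,-30,0,0,0,0]]]'
python3 look.py
python3 -c "
from h import *
plan(453,-398.5,120,-9.5)"
```

```text
clock: 27.05
eef_pos: [0.6415, -0.1976, 0.1254]
tcp_rot: [0.039, 0.706, 0.706, -0.036]
wrist_force: [0.2, 0.1, -2.0]
width: 0.576
gripper_force: 63.4
clock: 27.68
eef_pos: [0.6412, -0.19, 0.1966]
tcp_rot: [0.039, 0.706, 0.706, -0.036]
wrist_force: [-0.3, -0.4, -0.1]
width: 0.998
gripper_force: 0.0
bench
(452.9, -398.2, 69, 50, 80.7) (np.int32(416), np.float64(0.0606))
lane [ 643.1 -125.3] [27. 49.] 87.5 ymin/max -140.0 -112.0
lane [642.5 108.2] [ 52. 201.] 0.1 ymin/max 8.0 209.0
pad [nan nan nan]
turn [1.2 6.1 9.4] shift [-236.9 -153.8   81.6] world d [-190.8 -208.2  -81.6] t 27.725 w 1.0 gf 0.0
```

```bash
python3 -m inch '[[[0,0,0,1.2,6.1,9.4,0],[-40,-26,0,0,0,0,0],[-49,-32,5,0,0,0,0],[-49,-32,15,0,0,0,0],[-49,-32,25,0,0,0,0]]]'
python3 -m inch '[[[-49,-31.5,36,0,0,0,0],[0,0,0,0,0,0,0],[0,0,0,0,0,0,0],[0,0,0,0,0,0,0],[0,0,0,0,0,0,0]]]'
python3 look.py
python3 -c "
from h import *
s=shot('scene'); print(tins(cloud(s),zr=(.054,.068)))
plan(453,-398.5,24,-9.5)"
```

```text
clock: 28.35
eef_pos: [0.4913, -0.357, 0.1539]
tcp_rot: [0.001, 0.761, 0.649, -0.004]
wrist_force: [1.0, -0.8, 0.2]
width: 0.995
gripper_force: 0.0
clock: 28.98
eef_pos: [0.4574, -0.3938, 0.1205]
tcp_rot: [-0.001, 0.76, 0.65, -0.004]
wrist_force: [0.8, -0.2, -0.0]
width: 1.002
gripper_force: 0.0
bench
(453.3, -396.5, 64, 50, 80.5) (np.int32(378), np.float64(0.0605))
lane [642.6  75.1] [ 52. 268.] 0.1 ymin/max -59.0 209.0
pad [0.561 0.357 0.024]
[(452.1, -395.0, 71, 48, 81.8, np.int32(189), np.float64(0.0594))]
turn [-0.4  0.3  0.5] shift [-5.  -3.  96.2] world d [ -3.8  -4.4 -96.2] t 29.075 w 0.999 gf 0.0
```

```bash
python3 -m inch '[[[-5,-3,20,-0.4,0.3,0.5,0],[0,0,30,0,0,0,0],[0,0,30,0,0,0,0],[0,0,16,0,0,0,0],[0,0,0,0,0,0,0]]]'
python3 -m inch '[[[0,0,0,0,0,0,0.9],[0,0,0,0,0,0,0.9],[0,0,0,0,0,0,0.9],[0,0,-25,0,0,0,0.9],[0,0,-45,0,0,0,0.9]]]'
python3 -m inch '[[[0,0,-45,0,0,0,0.9],[0,0,-35,0,0,0,0.9],[0,0,0,0,0,0,0.9],[0,0,0,0,0,0,0.9],[0,0,0,0,0,0,0.9]]]'
python3 -c "
from h import *
plan(640,-196.5,160,0,-6,[1,0,0])"
```

```text
clock: 29.7
eef_pos: [0.4516, -0.3987, 0.0231]
tcp_rot: [-0.001, 0.763, 0.646, -0.0]
wrist_force: [-0.0, -0.9, 0.1]
width: 0.997
gripper_force: 0.0
clock: 30.32
eef_pos: [0.4508, -0.398, 0.0931]
tcp_rot: [-0.003, 0.763, 0.646, -0.001]
wrist_force: [1.1, -0.1, -2.5]
width: 0.576
gripper_force: 62.8
clock: 30.95
eef_pos: [0.4512, -0.3984, 0.172]
tcp_rot: [-0.002, 0.763, 0.646, -0.001]
wrist_force: [-0.1, -0.0, -1.7]
width: 0.58
gripper_force: 63.0
turn [-0.7 -6.1 -9.5] shift [202.  188.8  -9.1] world d [188.8 201.9 -12. ] t 30.95 w 0.58 gf 63.0
```

```bash
python3 -m inch '[[[0,0,0,-0.7,-6.1,-9.5,0.9],[39,36,-2,0,0,0,0.9],[41,38,-2,0,0,0,0.9],[41,38,-2,0,0,0,0.9],[41,38,-2,0,0,0,0.9]]]'
python3 -m inch '[[[40,38,-1,0,0,0,0.9],[0,0,0,0,0,0,0.9],[0,0,0,0,0,0,0.9],[0,0,0,0,0,0,0.9],[0,0,0,0,0,0,0.9]]]'
python3 look.py
python3 -c "
from h import *
plan(640.5,-198,125,0,-6,[1,0,0])"
```

```text
clock: 31.58
eef_pos: [0.6039, -0.237, 0.1643]
tcp_rot: [0.036, 0.709, 0.703, -0.036]
wrist_force: [0.6, -1.1, -2.1]
width: 0.577
gripper_force: 63.0
clock: 32.2
eef_pos: [0.6409, -0.2006, 0.1631]
tcp_rot: [0.037, 0.71, 0.702, -0.035]
wrist_force: [0.8, 1.3, -2.0]
width: 0.58
gripper_force: 63.2
bench
lane [642.8  75.3] [ 51. 268.] 0.2 ymin/max -59.0 209.0
pad [nan nan nan]
turn [ 0.1 -0.2 -0.6] shift [ 6.3 -0.7 37.7] world d [ -0.7   2.3 -38.1] t 32.25 w 0.576 gf 63.2
```

```bash
python3 -m inch '[[[5.5,0,14,0.1,-0.2,-0.6,0.9],[0,0,14,0,0,0,0.9],[0,0,9,0,0,0,0.9],[0,0,0,0,0,0,0.9],[0,0,0,0,0,0,0.9]]]'
python3 -m inch '[[[0,0,0,0,0,0,0.25],[0,0,0,0,0,0,0],[0,0,-15,0,0,0,0],[0,0,-25,0,0,0,0],[0,0,-30,0,0,0,0]]]'
python3 look.py
python3 -c "
from h import *
plan(413,200,150,0)"
```

```text
clock: 32.88
eef_pos: [0.642, -0.1976, 0.1257]
tcp_rot: [0.037, 0.706, 0.707, -0.037]
wrist_force: [0.5, -0.0, -1.9]
width: 0.577
gripper_force: 63.2
clock: 33.5
eef_pos: [0.6419, -0.19, 0.1969]
tcp_rot: [0.037, 0.706, 0.707, -0.037]
wrist_force: [0.3, -1.1, 0.5]
width: 0.998
gripper_force: 0.0
bench
lane [642.6  75.1] [ 51. 268.] 0.4 ymin/max -59.0 209.0
lane [ 643.5 -127.9] [22. 47.] 87.5 ymin/max -140.0 -117.0
pad [0.561 0.357 0.025]
turn [0.5 6.1 0.1] shift [ 390.3 -231.6   51.9] world d [-231.6  390.3  -51.9] t 33.55 w 0.998 gf 0.0
```

```bash
python3 -m inch '[[[0,0,0,0.5,6.1,0,0],[0,-55,0,0,0,0,1],[0,-60,0,0,0,0,1],[0,-60,0,0,0,0,1],[0,-57,0,0,0,0,1]]]'
python3 -m inch '[[[50,0,0,0,0,0,1],[55,0,0,0,0,0,1],[55,0,0,0,0,0,1],[55,0,0,0,0,0,1],[55,0,5,0,0,0,1]]]'
python3 -m inch '[[[55,0,20,0,0,0,1],[55,0,20,0,0,0,1],[0,0,0,0,0,0,1],[0,0,0,0,0,0,1],[0,0,0,0,0,0,1]]]'
python3 look.py top5.png
python3 -c "
from h import *
plan(413,205,60,0)"
```

```text
clock: 34.17
eef_pos: [0.4083, -0.1906, 0.1981]
tcp_rot: [-0.003, 0.707, 0.707, -0.002]
wrist_force: [-0.8, -0.1, 0.3]
width: 0.145
gripper_force: 0.0
clock: 34.8
eef_pos: [0.4104, 0.0815, 0.1943]
tcp_rot: [-0.003, 0.707, 0.707, -0.001]
wrist_force: [1.2, 0.4, 0.6]
width: 0.002
gripper_force: 0.0
clock: 35.42
eef_pos: [0.4098, 0.1884, 0.1537]
tcp_rot: [-0.003, 0.708, 0.706, -0.002]
wrist_force: [-0.4, -0.8, 0.1]
width: -0.002
gripper_force: 0.0
bench
lane [642.9  41.2] [ 51. 336.] 0.3 ymin/max -127.0 209.0
pad [nan nan nan]
turn [-0.4 -0.1 -0.1] shift [16.5  3.2 93.6] world d [  3.2  16.5 -93.6] t 35.475 w -0.001 gf 0.0
```

View pics/top5.png

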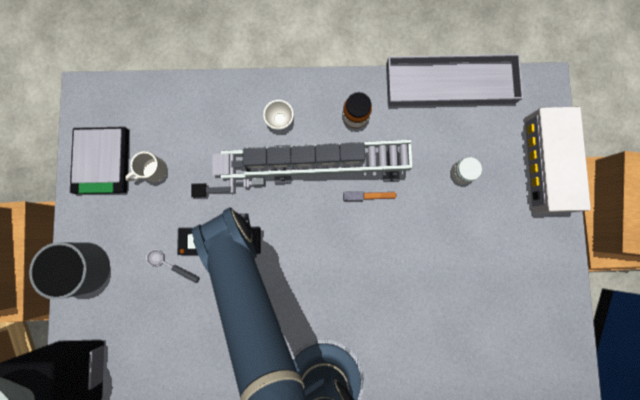

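All five tins stand in one gapless row at (243–365,155). Now I measure grip and clip from the first images.

```bash
cat > clip.py <<'E'
from h import *
def meas(n,s):
    W=cloud(s); f=200/np.tan(np.radians(s['fovy'])/2); M=q2R(s['orientation']).as_matrix(); o=np.array(s['origin'])
    def ray(u,v,z):
        d=M@np.array([(u-s['cx'])/f,(v-s['cy'])/f,1]); return o+d*(z-o[2])/d[2]
    m=(abs(W[...,0]-.446)<.014)&(W[...,2]>.038)&(W[...,2]<.056)&(abs(W[...,1]-.3)<.12)
    p=W[m]; c,k=np.histogram(p[:,1],24,(.18,.42)); 
    pc=p[abs(p[:,1]-.34)<.02] if len(p) else p
    print(n,'clip',len(pc),pc.mean(0).round(4) if len(pc) else '', 'y',pc[:,1].min().round(4) if len(pc) else '',pc[:,1].max().round(4) if len(pc) else '')
    m=(abs(W[...,0]-.413)<.03)&(abs(W[...,2]-.084)<.006)&(abs(W[...,1]-.3)<.12)
    q=W[m]
    if len(q): print(n,'grip',len(q),q.mean(0).round(4),q[:,1].min().round(4),q[:,1].max().round(4))
E
python3 - <<'E'
from clip import *
import numpy as np
for n in ('top','scene'):
    d=np.load(n+'0.npz'); W=d['W']; F=d['f']
    m=(abs(W[...,0]-.447)<.014)&(W[...,2]>.034)&(W[...,2]<.06)&(abs(W[...,1]-.34)<.03)&(F.max(-1)>120)
    v,u=np.nonzero(m); p=W[m]; print(n,len(p)); print(np.c_[u,v][:40].tolist()); print(p.mean(0).round(4),p.min(0).round(4),p.max(0).round(4))
    m=(abs(W[...,0]-.413)<.03)&(abs(W[...,2]-.084)<.006)&(abs(W[...,1]-.25)<.06); q=W[m]; print('grip',q.mean(0).round(4),q.min(0).round(4),q.max(0).round(4))
E
cd pics; python3 -c "
import cv2
a=cv2.imread('scene0.png')[220:310,370:470];b=cv2.imread('top0.png')[215:265,170:270];cv2.imwrite('c2.png',cv2.vconcat([cv2.resize(b,(600,300),interpolation=2),cv2.resize(a,(600,300*9//9),interpolation=2)]))
"
```

```text
top 17
[[193, 227], [201, 227], [202, 227], [203, 227], [201, 228], [202, 228], [203, 228], [201, 229], [202, 229], [203, 229], [201, 230], [202, 230], [203, 230], [201, 231], [202, 231], [203, 231], [202, 232]]
[0.4452 0.3412 0.0453] [0.4366 0.336  0.0366] [0.4522 0.3683 0.0505]
grip [0.4124 0.239  0.0845] [0.3997 0.2291 0.0795] [0.4251 0.2484 0.0891]
scene 0
[]<stdin>:6: RuntimeWarning: Mean of empty slice.
  ret = um.true_divide(
Traceback (most recent call last):
ValueError: zero-size array to reduction operation minimum which has no identity
```

View pics/c2.png

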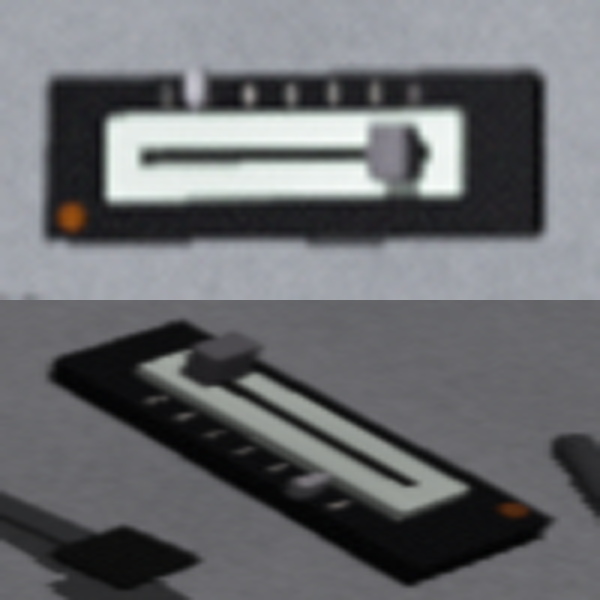

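The crops show the clip centred at about (202,229.5), y ≈ 0.3395, and the grip at y ≈ 0.239, so the slider must travel about 100 mm.

```bash
python3 -m inch '[[[15,3,25,-0.4,-0.1,-0.1,1],[0,0,30,0,0,0,1],[0,0,25,0,0,0,1],[0,0,13.5,0,0,0,1],[0,0,0,0,0,0,1]]]'
python3 -m inch '[[[10,0,0,0,0,0,1],[12,0,0,0,0,0,1],[12,0,0,0,0,0,1],[12,0,0,0,0,0,1],[0,0,0,0,0,0,1]]]'
python3 -m inch '[[[12,0,0,0,0,0,1],[12,0,0,0,0,0,1],[12,0,0,0,0,0,1],[10,0,0,0,0,0,1],[0,0,0,0,0,0,1]]]'
python3 -c "
from clip import *
plan(413,318.5,60,0); s=shot('top'); meas('top',s)
s=shot('scene'); meas('scene',s)"
```

```text
clock: 36.1
eef_pos: [0.4118, 0.2041, 0.0592]
tcp_rot: [-0.001, 0.707, 0.708, -0.001]
wrist_force: [0.2, -0.4, 0.5]
width: 0.001
gripper_force: 0.0
clock: 36.72
eef_pos: [0.4115, 0.2526, 0.0595]
tcp_rot: [-0.001, 0.705, 0.709, -0.0]
wrist_force: [-0.0, -0.4, 0.2]
width: -0.005
gripper_force: 0.0
clock: 37.35
eef_pos: [0.4115, 0.2984, 0.0595]
tcp_rot: [-0.001, 0.706, 0.709, -0.0]
wrist_force: [-0.5, 0.7, 0.8]
width: 0.001
gripper_force: 0.0
turn [-0.1 -0.1  0.2] shift [20.1  1.5 -0.5] world d [ 1.5 20.1  0.5] t 37.35 w 0.001 gf 0.0
top clip 0  y  
top grip 1 [0.4177 0.2855 0.0783] 0.2855 0.2855
scene clip 30 [0.4443 0.3429 0.045 ] y 0.337 0.3496
scene grip 104 [0.4136 0.3183 0.0835] 0.2934 0.3318
```

```bash
python3 -m inch '[[[8,0,0,0,0,0,1],[8,0,0,0,0,0,1],[0,0,0,0,0,0,1],[-20,0,0,0,0,0,1],[-40,0,0,0,0,0,1]]]'
python3 -m inch '[[[-60,0,0,0,0,0,1],[-60,0,-30,0,0,0,1],[-60,0,-30,0,0,0,1],[0,0,0,0,0,0,1],[0,0,0,0,0,0,1]]]'
python3 -c "
from clip import *
s=shot('top','top6.png'); meas('top',s)
s=shot('scene'); meas('scene',s)"; python3 -c "
import cv2
cv2.imwrite('pics/c3.png',cv2.resize(cv2.imread('pics/top6.png')[215:265,170:270],(700,350),interpolation=2))"
```

```text
clock: 38.08
eef_pos: [0.4117, 0.2524, 0.0595]
tcp_rot: [-0.001, 0.705, 0.709, -0.0]
wrist_force: [0.9, -0.5, -0.0]
width: -0.0
gripper_force: 0.0
clock: 38.7
eef_pos: [0.4119, 0.0805, 0.1154]
tcp_rot: [-0.001, 0.707, 0.708, -0.0]
wrist_force: [-0.1, 0.6, 0.2]
width: -0.004
gripper_force: 0.0
top clip 20 [0.4446 0.3383 0.0451] y 0.3346 0.3426
top grip 77 [0.412  0.3328 0.0838] 0.3234 0.3438
scene clip 28 [0.4435 0.3425 0.0449] y 0.3275 0.3571
scene grip 77 [0.4128 0.3377 0.0838] 0.3273 0.3473
```

View pics/c3.png

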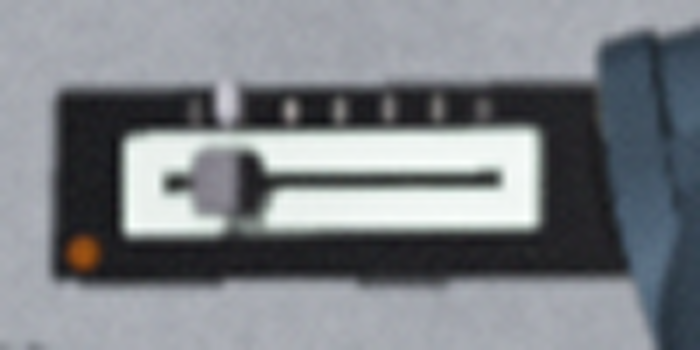

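The crop shows the grip top at about (230,183) and the clip at (227,102). Parallax from the height difference accounts for part of the offset. In 3D the grip is about 5.5 mm short of the clip, so I push it that much farther.

```bash
python3 -m inch '[[[60,0,30,0,0,0,1],[60,0,30,0,0,0,1],[50,0,0,0,0,0,1],[40,0,0,0,0,0,1],[15,0,0,0,0,0,1]]]'
python3 -m inch '[[[10,0,0,0,0,0,1],[5,0,0,0,0,0,1],[5.5,0,0,0,0,0,1],[0,0,0,0,0,0,1],[0,0,0,0,0,0,1]]]'
python3 -m inch '[[[-20,0,0,0,0,0,1],[-40,0,0,0,0,0,1],[-60,0,0,0,0,0,1],[-60,0,-30,0,0,0,1],[-60,0,-30,0,0,0,1]]]'
python3 -c "
from clip import *
for i in range(2):
    s=shot('top'); meas('top',s)
    s=shot('scene','s7.png'); meas('scene',s)
print(get_state()['eef_pos'])"; python3 look.py top7.png
```

```text
clock: 39.42
eef_pos: [0.41, 0.3015, 0.0585]
tcp_rot: [-0.001, 0.704, 0.71, -0.001]
wrist_force: [0.6, 0.5, 0.2]
width: 0.003
gripper_force: 0.0
clock: 40.05
eef_pos: [0.4117, 0.3176, 0.0594]
tcp_rot: [-0.001, 0.706, 0.708, -0.001]
wrist_force: [-0.1, 0.1, -1.2]
width: -0.007
gripper_force: 0.4
clock: 40.67
eef_pos: [0.4113, 0.0833, 0.1158]
tcp_rot: [-0.001, 0.707, 0.708, -0.001]
wrist_force: [1.2, 0.1, 0.4]
width: 0.001
gripper_force: 0.0
top clip 20 [0.4446 0.3387 0.045 ] y 0.3349 0.3431
top grip 70 [0.4122 0.3363 0.0842] 0.3265 0.3459
scene clip 31 [0.4447 0.3429 0.0439] y 0.3369 0.3505
scene grip 81 [0.4124 0.3403 0.0832] 0.3299 0.3505
top clip 19 [0.4447 0.3385 0.0468] y 0.3348 0.3435
top grip 72 [0.4122 0.3363 0.0839] 0.3263 0.3467
scene clip 27 [0.4441 0.3427 0.0451] y 0.3378 0.3465
scene grip 81 [0.4126 0.3408 0.0837] 0.3304 0.3502
[0.41217818 0.08469093 0.11591946]
bench
lane [643.1  41.1] [ 52. 336.] 0.2 ymin/max -127.0 209.0
pad [0.561 0.357 0.025]
```

View pics/s7.png

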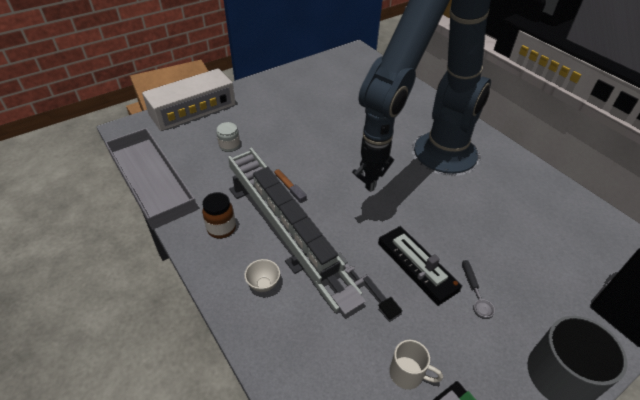

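The scene shows the five-tin row against the stop at (255–335,170–270), the pedal down at (390,310) and the grip beside its clip at (432,262). Both views put the grip about 2 mm from the clip, well inside the 6 mm limit. The arm is clear of everything.

```bash
python3 -m inch '[[[0,0,0,0,0,0,1],[0,0,0,0,0,0,1],[0,0,0,0,0,0,1],[0,0,0,0,0,0,1],[0,0,0,0,0,0,1]]]'; python3 -c "
from bench import *
print(job_done())"
```

```text
clock: 41.55
eef_pos: [0.4122, 0.0866, 0.1152]
tcp_rot: [-0.001, 0.706, 0.708, -0.001]
wrist_force: [0.5, -0.4, -0.6]
width: -0.004
gripper_force: 0.0
the job is handed in; nothing more can be done
None
```

I handed the job in at 41.6 s, but the hand-in returned no verdict: the pedal is latched, all five tins stand in one row against the stop, the slider grip is about 2 mm from the clip (limit 6 mm), and the other things on the bench look untouched.

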